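# Pack away the jumbo dominoes

### The arm

A 7-joint arm with a two-finger parallel gripper is mounted at the origin on the work surface. World frame = base frame: x ahead of the robot, y to its left, z up, the work surface at z = 0. Lengths are in m, angles in rad, forces in N, time in s.
With the tool pointing down it reaches from about 0.4 to 0.85 m from the base axis. Payload 6.9 kg.
Tool frame: the origin (TCP) lies at the very end of the fingers, on their centre line; the grasp point (between the pads) lies 19 mm behind it; z points along the fingers, y is the line along which they close (so a half turn about z gives the same grasp; the last joint's range is limited). The gripper opens to 85 mm and grips with 20 to 120 N. Pads are 22 mm wide; open, the fingers measure 114 mm over their backs; the gripper's body (76 mm by 85 mm) begins 54 mm behind the grasp point. The pads swing forward as they close: fully open they stand 13 mm farther back than shut.
Start: joints at [0.105, 0.507, -0.238, 1.5, 0.126, 1.149, -0.155], TCP at [0.625, -0, 0.231] pointing down, gripper open.
Joint ranges: [-3.08, 3.08], [-0.24, 2.05], [-1.43, 1.35], [0, 2.5], [-1.52, 4.66], [0.17, 1.96], [-2.89, 2.89]. Speed limits (rad/s): [2.39, 2.39, 3.14, 3.14, 3.14, 3.14, 3.14].

### API

Orientations are given as a rotation vector (axis times angle).
In Python, from workcell import env gives the robot as it stands.
- The arm moves only by the shell command python3 -m inch 'ROWS' [FORCE]. ROWS is JSON, a list of rows, each a list of 3 entries, a list of its own where there are three numbers: the turn, a rotation vector about the tool's x, y, z in degrees, then the shift along the tool's x, y, z in m, then the opening, from 0 (shut) to 1 (fully open). A call has 1 to 12 rows; each row shifts and turns the commanded pose from where the row before left it, along the tool's axes as they then stand; what a row does not reach is not made up. A row lasts 1/10 s, in which the tool goes at most 50 mm and 8.59 degrees, less where a joint would pass 70% of its speed; a pose out of reach is approached as far as the arm can. A call with a gripper value outside its range is refused whole. The fingers move at their own pace and stop on an object; FORCE is the grip in N (left out, the last holds). Time passes only in rows, so rows that do not move let the fingers close. It gives the time, the measured TCP pose, the force, the opening and the grip force at its end, in the units of the state.
- env.sense(): the state, without advancing time (a new reading comes with each control period).
- env.read_camera(name): name is "scene" or "side" or "wrist"; returns a dict with "pixels" (400x640x3 uint8, red, green, blue), "fx", "fy", "cx", "cy" (pixels), "R" (3x3) and "t" (3): a world point X has camera coordinates R X + t; the wrist camera has in their place "hand_eye" (4x4, takes a point from camera to tool coordinates, whose origin is the TCP and whose axes are the flange's). Camera axes: x right, y down, z forward; pixel columns grow to the right and rows downward; lengths in m; the calibration is good to about 2 mm. A picture is of the moment at which its call begins: read the wrist's pose just before it. There is no depth.
- env.hand_in(): hands the job in; it is judged then, once.
The state is a dict: "time": time; "joint_positions": joint angles; "qd": joint speeds; "joint_torque": joint torques, N m; "tcp_pos": TCP position; "ee_rot": TCP orientation; "ft_force": force on the tool from outside, world axes, zero at the start; "torque": the same for the moment, N m; "grip_width": finger opening in m; "grip_force": force on a finger pad.
Only numpy, scipy, OpenCV 4.12 (cv2) and the standard library are available. Lean on these libraries where they do the work, as an engineer would, in place of code of your own. Each camera call takes 0.05 s, during which the arm holds its last target. There are 200 camera calls.

### The job

Pack the domino game away. First clear the eraser out of the carrier's tray and the card box off the top board, both into the desk basket; next lay every domino flat in the tray, side by side inside its rim; then lower the top board level over the two guide pins until it sits fully home on both collars. Last, slide the closed carrier across the desk, without lifting it, into the frame of white tape corners, square with it, and let go; leave the other things on the desk alone.

Things in the scene. Friction and masses are not known exactly. Their poses are not given: they have to be found in the camera images.
- base: Base of the wooden domino carrier, loose, about 0.5 kg: a flat wooden board 150 (x) x 250 (y) x 10 mm on the desk, with a tray and two upright guide pins. Origin: centre of its underside; z up.
- tray (a point): Centre of the tray floor of the base, 10 mm above the base's underside, same axes. The tray is 140 (x) x 150 (y) mm inside a rim that stands 6 mm above this floor.
- pin_a (a point): Top of the guide pin at y = +100 mm (x = 0) of the base, 74 mm above its underside: a metal pin 14 mm across, tapered over its last 10 mm, standing on a wooden collar 26 mm across whose top is 34 mm above the base's underside.
- pin_b (a point): Top of the other, equal guide pin, at y = -100 mm of the base.
- lid: Top board of the carrier, loose, lying flat on the desk: wood, 150 (x) x 250 (y) x 10 mm, with two 18 mm through holes at y = +100 and -100 mm (x = 0); it may go on either way round. Origin: centre of its underside; z up. Fully home it rests on both collars, its underside 34 mm above the desk. About 0.3 kg.
- lid_handle (a point): Centre of the top board's handle, a wooden bar 80 mm long (along the board's x), 20 mm wide (y), 32 mm high, standing on the middle of the board; the point lies 26 mm above the board's underside, same axes as the board.
- eraser_mid (a point): Centre of a grey whiteboard eraser, 100 (x) x 45 (y) x 26 mm (z up), lying flat in the tray of the base at the start.
- deck_mid (a point): Centre of a cardboard box of playing cards, 64 (x) x 42 (y) x 18 mm (z up), lying flat on the top board beside its handle at the start, about 57 to 62 mm from the middle of the board.
- basket: Open light-brown desk basket, fixed, 205 (x) x 145 (y) mm outside, 42 mm high, walls and floor 4 mm. Origin: centre of its underside.
- mark: Parking place for the carrier: four white tape corners flat on the desk that frame the outline of the base, with about 10 mm to spare all round. Origin: centre of the frame, at desk height; its long side (y) takes the long side of the base, either way round.
- tile1_mid (a point): Centre of a dark jumbo wooden domino with white pips, 60 (x) x 30 (y) x 20 mm (z up), lying flat on the desk, pips up, 30 g. There are two to four dominoes; an absent one reads None from the start.
- tile2_mid (a point): Centre of a dark jumbo wooden domino with white pips, 60 (x) x 30 (y) x 20 mm (z up), lying flat on the desk, pips up, 30 g. There are two to four dominoes; an absent one reads None from the start.
- tile3_mid (a point): Centre of a dark jumbo wooden domino with white pips, 60 (x) x 30 (y) x 20 mm (z up), lying flat on the desk, pips up, 30 g. There are two to four dominoes; an absent one reads None from the start.
- tile4_mid (a point): Centre of a dark jumbo wooden domino with white pips, 60 (x) x 30 (y) x 20 mm (z up), lying flat on the desk, pips up, 30 g. There are two to four dominoes; an absent one reads None from the start.
- sharpener: Bystander: steel pencil sharpener block, 40 x 26 x 24 mm; origin at the centre of its underside. To be left alone.
- pawn: Bystander: dark wooden pawn, 28 mm across, 43 mm tall; origin at the centre of its underside. To be left alone.
- timer: Bystander: sand timer, 44 mm across, 75 mm tall; origin at the centre of its underside. To be left alone.
- pencil: Bystander: yellow pencil, 130 mm long; origin at the centre of its underside. To be left alone.
- die: Bystander: white die, 18 mm; origin at the centre of its underside. To be left alone.

How it is judged:
By the outcome, as a careful person would: the job done as asked, in the order asked, and still so for the second after the job is handed in, with the robot touching nothing.
Of tile1, tile2, tile3, tile4 only 2 to 4 are there at a start; the rules pass over those that are not, and their reading is None.
At some moment in a run one of tile1, tile2, tile3, tile4, eraser may be knocked a few centimetres aside while the robot is not near it.
Once in a run the grip may slacken for a moment while it holds something.
It also fails if it takes over 200 s, if anything falls off the work surface, if the arm or the gripper's body presses on something with over 40 N, if the wrist force passes 120 N, or if a joint passes its speed limit or range.

## Working session

There is one attempt and no reset: what is moved stays moved. The work goes in short steps, Python scripts to look and compute and a shell command to move; the robot and the scene stay as the last step left them, time stands still between calls to the robot, and variables do not carry over. Pictures are saved under pics/ and viewed, at most 14 in all, crops included, and the job is handed in when it is done.

```bash
ls; mkdir -p pics
cat > h.py <<'E'
import numpy as np, cv2, sys
from workcell import env
from scipy.spatial.transform import Rotation as Ro
def snap(n,f):
    s=env.sense(); c=env.read_camera(n); np.savez('pics/'+f+'.npz',**{k:np.array(v) for k,v in c.items()},p=s['tcp_pos'],r=s['ee_rot'],n=n)
    cv2.imwrite('pics/'+f+'.png',cv2.cvtColor(c['pixels'],cv2.COLOR_RGB2BGR)); return c
def cam(f):
    d=np.load('pics/'+f+'.npz')
    K=(float(d['fx']),float(d['fy']),float(d['cx']),float(d['cy']))
    if 'R' in d: R=d['R'];t=d['t']
    else:
        H=d['hand_eye'];T=np.eye(4);r=d['r'];T[:3,:3]=Ro.from_rotvec(r).as_matrix();T[:3,3]=d['p']
        M=np.linalg.inv(T@H);R=M[:3,:3];t=M[:3,3]
    return K,R,t
def px2w(f,u,v,z):
    K,R,t=cam(f);d=R.T@np.array([(u-K[2])/K[0],(v-K[3])/K[1],1]);o=-R.T@t
    return o+d*(z-o[2])/d[2]
def w2px(f,X):
    K,R,t=cam(f);c=R@np.array(X)+t;return np.array([K[0]*c[0]/c[2]+K[2],K[1]*c[1]/c[2]+K[3]])
def crop(f,x0,y0,x1,y1,s,o):
    im=cv2.imread('pics/'+f+'.png')[y0:y1,x0:x1];cv2.imwrite('pics/'+o+'.png',cv2.resize(im,None,fx=s,fy=s,interpolation=cv2.INTER_CUBIC))
def st():
    s=env.sense();R=Ro.from_rotvec(s['ee_rot']).as_matrix()
    print('t',round(s['time'],2),'p',np.round(s['tcp_pos'],4),'F',np.round(s['ft_force'],1),'w',round(float(s['grip_width']),4),'g',s['grip_force'],'yaxis deg',round(np.degrees(np.arctan2(R[1,1],R[0,1])),2),'zt',np.round(R[:,2],3),'q7',round(s['joint_positions'][6],2))
    return s,R
E
python3 - <<'E'
from h import *
s,R=st();print(R.round(3))
for n in('scene','side','wrist'):
    snap(n,n+'0');K,Rr,t=cam(n+'0');print(n,np.round(K,1),(-Rr.T@t).round(3))
E
```

```text
pics
t 0.0 p [ 6.245e-01 -1.000e-04  2.305e-01] F [-0.7  0.1  0.2] w 0.0856 g 0.0 yaxis deg -0.0 zt [-0.002 -0.    -1.   ] q7 -0.15
[[ 0.     1.    -0.002]
 [ 1.    -0.    -0.   ]
 [-0.    -0.002 -1.   ]]
scene [439.5 439.5 320.6 201. ] [1.396 0.161 0.942]
side [382.3 382.3 316.5 195.7] [ 0.263 -0.689  0.654]
wrist [341.1 341.1 327.5 197.7] [0.625 0.067 0.374]
```

View scene.

View pics/scene0.png

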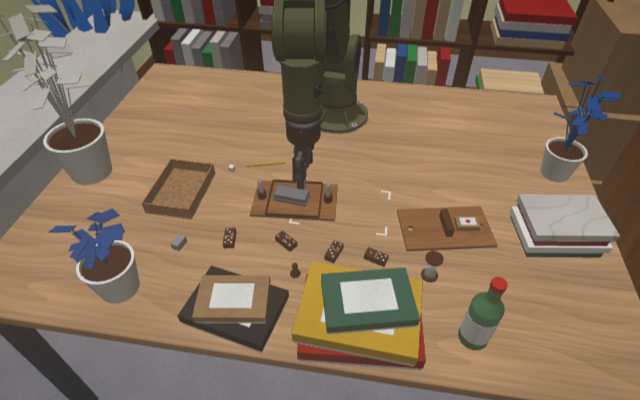

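View pics/side0.png

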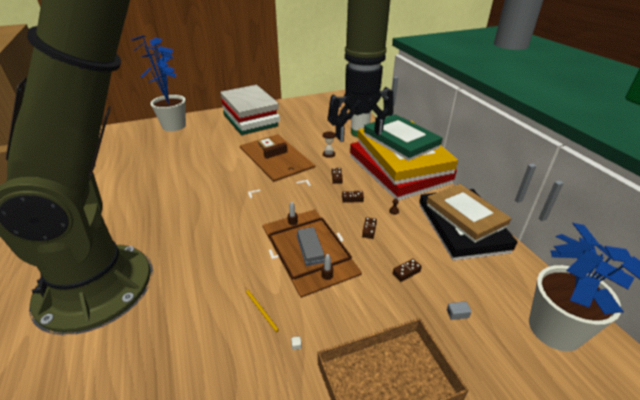

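Run:
```python
from h import *
crop('scene0',135,155,335,280,4,'s0a');crop('scene0',310,170,510,295,4,'s0b')
```

```text
(no output)
```

View pics/s0a.png

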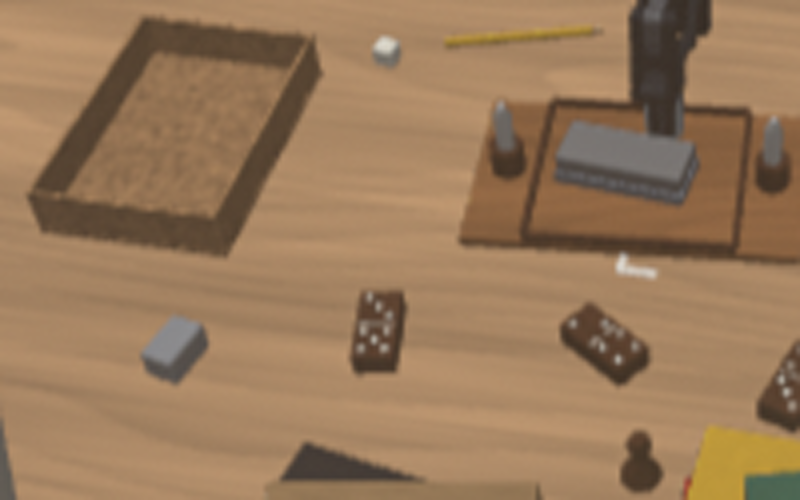

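View pics/s0b.png

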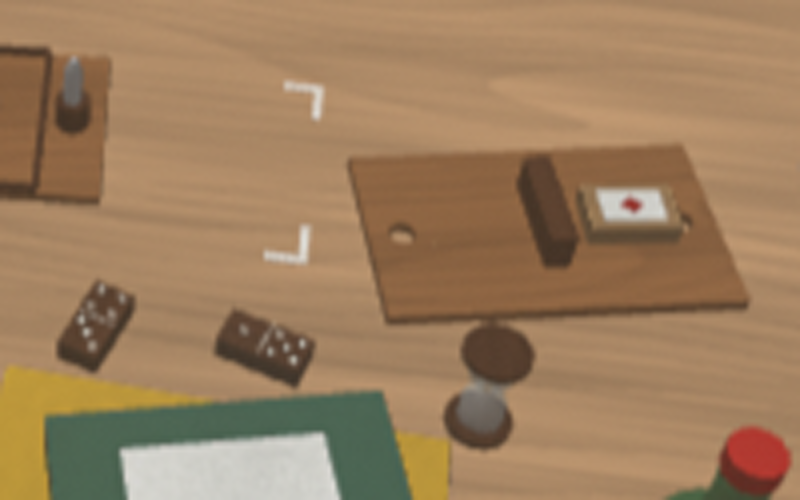

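```bash
cat > m.py <<'E'
from h import *
def A(x,y):return 135+x/4,155+y/4
def B(x,y):return 310+x/4,170+y/4
def quad(name,F,pts,z):
    P=np.array([px2w('scene0',*F(*p),z)[:2] for p in pts]);n=len(P)
    c=P.mean(0);e=np.roll(P,-1,0)-P
    print(name,'c',c.round(4),'edges',np.linalg.norm(e,axis=1).round(4),'ang',np.degrees(np.arctan2(e[:,1],e[:,0])).round(1),'pts',P.round(3).tolist())
quad('eraser',A,[(577,122),(696,146),(684,190),(558,160)],.036)
quad('t1',A,[(364,290),(404,290),(395,361),(352,359)],.02)
quad('t2',A,[(589,303),(648,352),(622,375),(563,328)],.02)
quad('t3',B,[(97,280),(134,296),(97,361),(58,347)],.02)
quad('t4',B,[(235,309),(315,346),(298,376),(217,343)],.02)
quad('deck',B,[(583,187),(668,187),(682,230),(588,229)],.028)
quad('lid',B,[(348,158),(683,145),(748,302),(387,320)],.01)
quad('handle',B,[(520,158),(548,153),(577,240),(546,245)],.042)
quad('basket',A,[(145,18),(315,38),(226,222),(32,196)],.042)
quad('pins',A,[(500,103),(772,120)],.074)
quad('collars',A,[(506,150),(773,168)],.034)
quad('holes',B,[(402,234),(686,222)],.01)
quad('mark',lambda x,y:(x,y),[B(324,88),B(306,263),A(616,272)],0)
quad('sharp',A,[(178,317),(206,330),(180,360),(143,350)],.024)
quad('pawn',A,[(640,483)],.01)
quad('timer',B,[(497,350),(478,425)],.075);quad('timerb',B,[(478,425)],.005)
quad('die',A,[(386,42)],.018);quad('pencil',A,[(446,42),(598,31)],.005)
quad('books',A,[(705,428),(690,480)],.0);quad('booksdark',A,[(305,443)],.03)
quad('base',lambda x,y:(x,y),[A(492,102),B(110,58),B(97,201),A(460,240)],.01)
E
python3 m.py
```

```text
eraser c [ 0.4857 -0.0704] edges [0.0941 0.0468 0.0989 0.0426] ang [ 82.8  -0.7 -99.5 173.6] pts [[0.458, -0.116], [0.469, -0.022], [0.516, -0.023], [0.5, -0.12]]
t1 c [ 0.6608 -0.2099] edges [0.028  0.0638 0.0293 0.062 ] ang [  98.9   11.3  -84.5 -169.8] pts [[0.632, -0.23], [0.628, -0.202], [0.69, -0.189], [0.693, -0.219]]
t2 c [ 0.6496 -0.0535] edges [0.0612 0.0259 0.0591 0.028 ] ang [  53.1  -31.  -125.1  153.1] pts [[0.619, -0.072], [0.656, -0.023], [0.678, -0.036], [0.644, -0.084]]
t3 c [0.6648 0.0802] edges [0.0284 0.0605 0.0279 0.0632] ang [  69.3  -16.6 -105.3  163.8] pts [[0.63, 0.076], [0.64, 0.102], [0.698, 0.085], [0.691, 0.058]]
t4 c [0.6664 0.1929] edges [0.0591 0.028  0.0573 0.0319] ang [  67.2  -20.3 -109.   162.8] pts [[0.641, 0.17], [0.664, 0.225], [0.69, 0.215], [0.671, 0.161]]
deck c [0.5139 0.4365] edges [0.0602 0.0406 0.0648 0.04  ] ang [  98.9    8.3  -81.9 -178.4] pts [[0.499, 0.405], [0.489, 0.465], [0.529, 0.47], [0.539, 0.406]]
lid c [0.5257 0.3783] edges [0.2496 0.1491 0.2479 0.1515] ang [ 102.    11.2  -77.5 -168.1] pts [[0.478, 0.241], [0.426, 0.485], [
[... 1001 characters left out ...]
ng [0.] pts [[0.755, -0.009]]
timer c [0.7223 0.3259] edges [0.0598 0.0598] ang [-12. 168.] pts [[0.693, 0.332], [0.752, 0.32]]
timerb c [0.6995 0.3325] edges [0.] ang [0.] pts [[0.7, 0.332]]
die c [ 0.3702 -0.2948] edges [0.] ang [0.] pts [[0.37, -0.295]]
pencil c [ 0.3318 -0.1926] edges [0.1245 0.1245] ang [105.3 -74.7] pts [[0.348, -0.253], [0.315, -0.133]]
books c [0.7196 0.0224] edges [0.0428 0.0428] ang [ -3.3 176.7] pts [[0.698, 0.024], [0.741, 0.021]]
booksdark c [ 0.7719 -0.2226] edges [0.] ang [0.] pts [[0.772, -0.223]]
base c [ 0.4829 -0.0638] edges [0.2501 0.1512 0.2452 0.1487] ang [  94.7    3.9  -85.9 -174.2] pts [[0.418, -0.195], [0.398, 0.054], [0.549, 0.065], [0.566, -0.18]]
```

```bash
cat > go.py <<'E'
from h import *
# go.py x y z yaxis_deg : shift needed in tool frame (after the turn) and turn about tool z
x,y,z,a=map(float,sys.argv[1:5]);s,R=st()
cur=np.degrees(np.arctan2(R[1,1],R[0,1]));d=((a-cur+90)%180)-90
Rt=R@Ro.from_euler('z',-d,degrees=True).as_matrix()
w=np.array([x,y,z])-s['tcp_pos']
print('turn z',round(-d,2),'shift after turn',(Rt.T@w).round(4),'shift before turn',(R.T@w).round(4))
E
python3 -m inch '[[[0,0,0],[-0.014,-0.0278,0],1],[[0,0,0],[-0.014,-0.0278,0],1],[[0,0,0],[-0.014,-0.0278,0],1],[[0,0,0],[-0.014,-0.0278,0],1],[[0,0,0],[-0.014,-0.0278,0],1],[[0,0,8.5],[0,0,0.03],1],[[0,0,0],[0,0,0.04],1],[[0,0,0],[0,0,0.03],1],[[0,0,0],[0,0,0],1]]' 40
python3 go.py 0.4857 -0.0704 0.014 -8.5
```

```text
time: 1.05
tcp_pos: [0.4834, -0.0698, 0.1282]
ee_rot: [-2.376, -2.047, 0.007]
ft_force: [-0.5, 0.3, 0.6]
grip_width: 0.0857
grip_force: 0.0
t 1.05 p [ 0.4834 -0.0698  0.1282] F [-0.5  0.3  0.6] w 0.0857 g 0.0 yaxis deg -8.49 zt [-0.007  0.001 -1.   ] q7 -0.18
turn z 0.01 shift after turn [-0.0002  0.0032  0.1142] shift before turn [-0.0002  0.0032  0.1142]
```

```bash
python3 -m inch '[[[0,0,0],[0,0.003,0.03],1],[[0,0,0],[0,0,0.03],1],[[0,0,0],[0,0,0.03],1],[[0,0,0],[0,0,0.022],1],[[0,0,0],[0,0,0],1],[[0,0,0],[0,0,0],0],[[0,0,0],[0,0,0],0],[[0,0,0],[0,0,0],0],[[0,0,0],[0,0,0],0],[[0,0,0],[0,0,0],0],[[0,0,0],[0,0,0],0],[[0,0,0],[0,0,0],0]]' 60
python3 -m inch '[[[0,0,0],[0,0,-0.02],0],[[0,0,0],[0,0,-0.03],0],[[0,0,0],[0,0,-0.04],0],[[0,0,0],[0,0,-0.04],0],[[0,0,0],[0,0,0],0]]'
python3 go.py 0.5 -0.41 0.15 0;python3 go.py 0.5 -0.41 0.15 -8.5
```

```text
time: 2.25
tcp_pos: [0.4898, -0.0706, 0.021]
ee_rot: [2.379, 2.049, 0.002]
ft_force: [-1.4, 0.9, 10.7]
grip_width: 0.0414
grip_force: 60.4
time: 2.75
tcp_pos: [0.492, -0.0707, 0.1549]
ee_rot: [2.375, 2.045, 0.011]
ft_force: [0.6, -0.6, -0.9]
grip_width: 0.0415
grip_force: 61.6
t 2.75 p [ 0.492  -0.0707  0.1549] F [ 0.6 -0.6 -0.9] w 0.0415 g 61.61535859107971 yaxis deg -8.52 zt [ 0.01  -0.001 -1.   ] q7 -0.17
turn z -8.52 shift after turn [-0.3393  0.0079  0.0055] shift before turn [-0.3343  0.0581  0.0055]
t 2.75 p [ 0.492  -0.0707  0.1549] F [ 0.6 -0.6 -0.9] w 0.0415 g 61.61535859107971 yaxis deg -8.52 zt [ 0.01  -0.001 -1.   ] q7 -0.17
turn z -0.02 shift after turn [-0.3344  0.058   0.0055] shift before turn [-0.3343  0.0581  0.0055]
```

```bash
python3 -m inch '[[[0,0,-8.5],[0,0,0],0],[[0,0,0],[-0.034,-0.0035,0],0],[[0,0,0],[-0.034,-0.0035,0],0],[[0,0,0],[-0.034,-0.0035,0],0],[[0,0,0],[-0.034,-0.0035,0],0],[[0,0,0],[-0.034,-0.0035,0],0],[[0,0,0],[-0.034,-0.0035,0],0],[[0,0,0],[-0.034,-0.0035,0],0],[[0,0,0],[-0.034,-0.0035,0],0],[[0,0,0],[-0.034,-0.0035,0],0],[[0,0,0],[-0.034,-0.0035,0],0],[[0,0,0],[0,0,0],0]]'
python3 go.py 0.457 -0.41 0.018 0
```

```text
time: 3.95
tcp_pos: [0.4513, -0.4163, 0.1488]
ee_rot: [2.228, 2.213, -0.005]
ft_force: [-0.4, 0.0, -0.4]
grip_width: 0.0414
grip_force: 61.6
t 3.95 p [ 0.4513 -0.4163  0.1488] F [-0.4  0.  -0.4] w 0.0414 g 61.588929891586304 yaxis deg -0.4 zt [-0.001 -0.003 -1.   ] q7 0.57
turn z -0.4 shift after turn [0.0068 0.0059 0.1308] shift before turn [0.0068 0.0058 0.1308]
```

Lower, release to about 58 mm, rise; then head for the deck.

```bash
python3 -m inch '[[[0,0,0],[0.006,0.006,0.02],0],[[0,0,0],[0,0,0.04],0],[[0,0,0],[0,0,0.04],0],[[0,0,0],[0,0,0.02],0],[[0,0,0],[0,0,0.01],0],[[0,0,0],[0,0,0],0],[[0,0,0],[0,0,0],0.68],[[0,0,0],[0,0,0],0.68],[[0,0,0],[0,0,0],0.68]]'
python3 -m inch '[[[0,0,0],[0,0,-0.03],0.68],[[0,0,0],[0,0,-0.04],0.68],[[0,0,0],[0,0,-0.04],1],[[0,0,0],[0,0,-0.04],1],[[0,0,0],[0,0,0],1]]'
python3 - <<'E'
from h import *
snap('wrist','w1')
E
python3 go.py 0.514 0.4365 0.17 8.5
```

```text
time: 4.85
tcp_pos: [0.4606, -0.405, 0.0207]
ee_rot: [2.22, 2.22, 0.0]
ft_force: [-0.5, -0.3, 0.2]
grip_width: 0.0582
grip_force: 0.0
time: 5.35
tcp_pos: [0.4626, -0.4065, 0.1762]
ee_rot: [2.214, 2.213, 0.002]
ft_force: [0.5, -0.4, 0.6]
grip_width: 0.0853
grip_force: 0.0
t 5.4 p [ 0.4614 -0.4057  0.1732] F [ 0.   0.3 -0.6] w 0.0853 g 0.0 yaxis deg -0.02 zt [ 0.006 -0.005 -1.   ] q7 0.56
turn z -8.52 shift after turn [ 8.251e-01  1.765e-01 -5.000e-04] shift before turn [ 8.422e-01  5.230e-02 -5.000e-04]
```

View pics/w1.png

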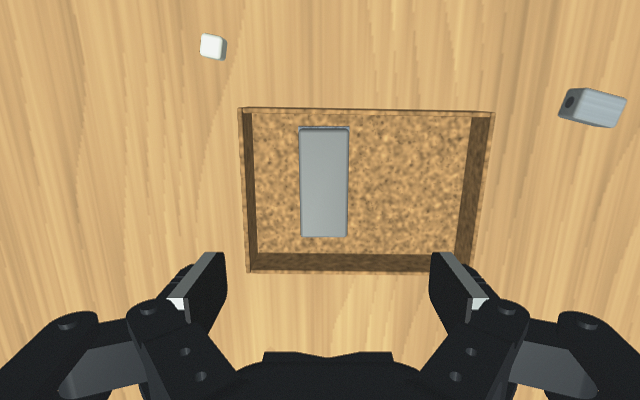

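```bash
python3 -m inch '[[[0,0,0],[0.03,0.003,0],1],[[0,0,0],[0.046,0.003,0],1],[[0,0,0],[0.046,0.003,0],1],[[0,0,0],[0.046,0.003,0],1],[[0,0,0],[0.046,0.003,0],1],[[0,0,0],[0.046,0.003,0],1],[[0,0,0],[0.046,0.003,0],1],[[0,0,0],[0.046,0.003,0],1],[[0,0,0],[0.046,0.003,0],1],[[0,0,0],[0.046,0.003,0],1],[[0,0,0],[0.046,0.003,0],1],[[0,0,0],[0.046,0.003,0],1]]'
python3 -m inch '[[[0,0,0],[0.046,0.003,0],1],[[0,0,0],[0.046,0.003,0],1],[[0,0,0],[0.046,0.003,0],1],[[0,0,0],[0.046,0.003,0],1],[[0,0,0],[0.046,0.003,0],1],[[0,0,0],[0.046,0.003,0],1],[[0,0,0],[0.03,0.0,0],1],[[0,0,-8.5],[0,0,0],1],[[0,0,0],[0,0,0],1]]'
python3 - <<'E'
from h import *
snap('wrist','w2')
E
python3 go.py 0.514 0.4365 0.016 8.5
```

```text
time: 6.6
tcp_pos: [0.4952, 0.1331, 0.1687]
ee_rot: [-2.221, -2.221, 0.001]
ft_force: [0.8, -0.1, 0.1]
grip_width: 0.0853
grip_force: 0.0
time: 7.5
tcp_pos: [0.5129, 0.4382, 0.1677]
ee_rot: [-2.045, -2.384, 0.003]
ft_force: [0.8, -0.8, 0.5]
grip_width: 0.0851
grip_force: 0.0
t 7.55 p [0.5136 0.437  0.168 ] F [0.2 0.9 0.5] w 0.0856 g 0.0 yaxis deg 8.38 zt [-0.001 -0.001 -1.   ] q7 -0.78
turn z -0.12 shift after turn [-0.0004  0.0006  0.152 ] shift before turn [-0.0004  0.0006  0.152 ]
```

View pics/w2.png

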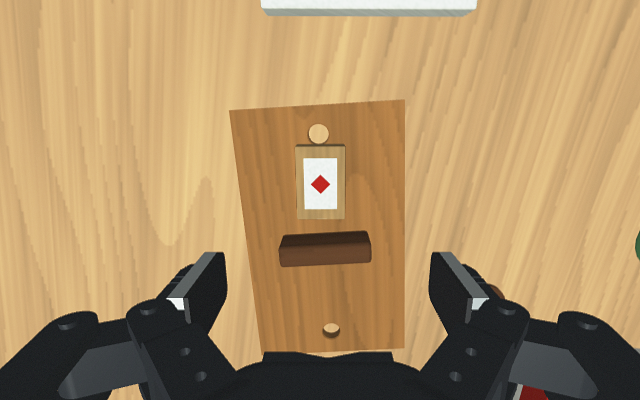

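```bash
python3 - <<'E'
from h import *
print(px2w('w2',321,183,.028), 'lid corners',[px2w('w2',u,v,.01)[:2].round(4) for u,v in((230,110),(404,100))],'holes',[px2w('w2',u,v,z)[:2].round(4) for u,v,z in((318,134,.01),(331,330,.01))])
E
python3 -m inch '[[[0,0,0],[0,0,0.03],1],[[0,0,0],[0,0,0.04],1],[[0,0,0],[0,0,0.04],1],[[0,0,0],[0,0,0.03],1],[[0,0,0],[0,0,0.01],1],[[0,0,0],[0,0,0],0],[[0,0,0],[0,0,0],0],[[0,0,0],[0,0,0],0],[[0,0,0],[0,0,0],0],[[0,0,0],[0,0,0],0],[[0,0,0],[0,0,0],0],[[0,0,0],[0,0,0],0]]' 40
python3 -m inch '[[[0,0,0],[0,0,-0.02],0],[[0,0,0],[0,0,-0.03],0],[[0,0,0],[0,0,-0.04],0],[[0,0,0],[0,0,-0.04],0],[[0,0,8.5],[0,0,-0.02],0],[[0,0,0],[0,0,0],0]]'
python3 go.py 0.55 -0.41 0.168 0
```

```text
[0.50713047 0.43806793 0.028     ] lid corners [array([0.4211, 0.4853]), array([0.5664, 0.516 ])] holes [array([0.4984, 0.4767]), array([0.5404, 0.2817])]
time: 8.75
tcp_pos: [0.5149, 0.4384, 0.0217]
ee_rot: [2.051, 2.379, 0.005]
ft_force: [-0.5, -0.3, 6.7]
grip_width: 0.0406
grip_force: 40.4
time: 9.35
tcp_pos: [0.5154, 0.4392, 0.1745]
ee_rot: [2.225, 2.217, 0.013]
ft_force: [0.4, -0.4, -0.3]
grip_width: 0.0404
grip_force: 40.8
t 9.35 p [0.5154 0.4392 0.1745] F [ 0.4 -0.4 -0.3] w 0.0404 g 40.82823693752289 yaxis deg -0.22 zt [ 0.006  0.006 -1.   ] q7 -0.91
turn z -0.22 shift after turn [-0.8493  0.0345  0.0019] shift before turn [-0.8491  0.0379  0.0019]
```

```bash
python3 -m inch '[[[0,0,0],[-0.03,0.002,0],0],[[0,0,0],[-0.046,0.002,0],0],[[0,0,0],[-0.046,0.002,0],0],[[0,0,0],[-0.046,0.002,0],0],[[0,0,0],[-0.046,0.002,0],0],[[0,0,0],[-0.046,0.002,0],0],[[0,0,0],[-0.046,0.002,0],0],[[0,0,0],[-0.046,0.002,0],0],[[0,0,0],[-0.046,0.002,0],0],[[0,0,0],[-0.046,0.002,0],0],[[0,0,0],[-0.046,0.002,0],0],[[0,0,0],[-0.046,0.002,0],0]]'
python3 -m inch '[[[0,0,0],[-0.046,0.002,0],0],[[0,0,0],[-0.046,0.002,0],0],[[0,0,0],[-0.046,0.002,0],0],[[0,0,0],[-0.046,0.002,0],0],[[0,0,0],[-0.046,0.002,0],0],[[0,0,0],[-0.046,0.002,0],0],[[0,0,0],[-0.037,0.001,0],0],[[0,0,0],[0,0,0],0],[[0,0,0],[0,0,0],0]]'
python3 go.py 0.55 -0.41 0.018 0
```

```text
time: 10.55
tcp_pos: [0.5373, -0.1004, 0.1689]
ee_rot: [-2.218, -2.224, 0.001]
ft_force: [0.0, 0.3, 0.5]
grip_width: 0.0406
grip_force: 40.8
time: 11.45
tcp_pos: [0.55, -0.4122, 0.168]
ee_rot: [-2.221, -2.22, 0.0]
ft_force: [-0.6, 0.9, -1.0]
grip_width: 0.0405
grip_force: 40.8
t 11.45 p [ 0.55   -0.4122  0.168 ] F [-0.6  0.9 -1. ] w 0.0405 g 40.809507966041565 yaxis deg -0.02 zt [-0.001  0.001 -1.   ] q7 0.47
turn z -0.02 shift after turn [0.002  0.0002 0.15  ] shift before turn [0.002  0.0002 0.15  ]
```

```bash
python3 -m inch '[[[0,0,0],[0.002,0,0.03],0],[[0,0,0],[0,0,0.04],0],[[0,0,0],[0,0,0.04],0],[[0,0,0],[0,0,0.03],0],[[0,0,0],[0,0,0.008],0],[[0,0,0],[0,0,0],0],[[0,0,0],[0,0,0],0.62],[[0,0,0],[0,0,0],0.62],[[0,0,0],[0,0,-0.02],0.62],[[0,0,0],[0,0,-0.04],0.62],[[0,0,0],[0,0,-0.04],0.8],[[0,0,0],[0,0,-0.05],0.8]]'
python3 -m inch '[[[0,0,8.5],[0.03,0.01,-0.02],0.8],[[0,0,8.5],[0,0,0],0.8],[[0,0,8.5],[0,0,0],0.8],[[0,0,8.5],[0,0,0],0.8],[[0,0,8.5],[0,0,0],0.8],[[0,0,8.5],[0,0,0],0.8],[[0,0,8.5],[0,0,0],0.8],[[0,0,8.5],[0,0,0],0.8],[[0,0,8.5],[0,0,0],0.8],[[0,0,3],[0,0,0],0.8],[[0,0,0],[0,0,0],0.8]]'
python3 - <<'E'
from h import *
snap('scene','s2')
E
python3 go.py 0.661 -0.21 0.17 -79.5
```

```text
time: 12.65
tcp_pos: [0.5506, -0.4092, 0.1735]
ee_rot: [2.221, 2.222, 0.0]
ft_force: [0.6, -1.2, 0.3]
grip_width: 0.0684
grip_force: 0.0
time: 13.75
tcp_pos: [0.5615, -0.3794, 0.1931]
ee_rot: [3.127, 0.287, 0.004]
ft_force: [-0.4, -0.9, 1.6]
grip_width: 0.0683
grip_force: 0.0
t 13.8 p [ 0.5614 -0.3794  0.1928] F [-0.3 -0.2 -0.8] w 0.0688 g 0.0 yaxis deg -79.39 zt [ 0.002 -0.001 -1.   ] q7 -0.76
turn z 0.11 shift after turn [ 0.1287 -0.1484  0.0229] shift before turn [ 0.129  -0.1482  0.0229]
```

View pics/s2.png

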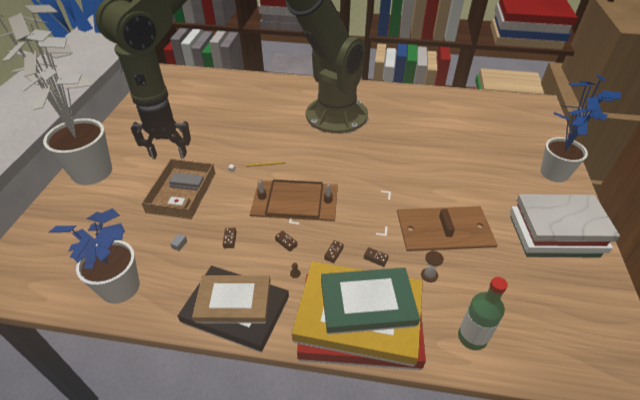

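```bash
python3 -m inch '[[[0,0,0],[0.032,-0.037,0.005],0.8],[[0,0,0],[0.032,-0.037,0.005],0.8],[[0,0,0],[0.032,-0.037,0.005],0.8],[[0,0,0],[0.032,-0.037,0.005],0.8],[[0,0,0],[0,0,0],0.8],[[0,0,0],[0,0,0],0.8]]'
python3 - <<'E'
from h import *
c=snap('wrist','w3')
E
python3 go.py 0.661 -0.21 0.014 -79.5
```

```text
time: 14.4
tcp_pos: [0.6607, -0.2084, 0.1715]
ee_rot: [-3.127, -0.296, -0.001]
ft_force: [0.0, -0.8, -0.3]
grip_width: 0.0683
grip_force: 0.0
t 14.45 p [ 0.6599 -0.2109  0.1718] F [-1.5 -0.2 -0.8] w 0.0682 g 0.0 yaxis deg -79.39 zt [ 0.    -0.001 -1.   ] q7 -1.04
turn z 0.11 shift after turn [ 0.0012 -0.0008  0.1578] shift before turn [ 0.0012 -0.0008  0.1578]
```

View pics/w3.png

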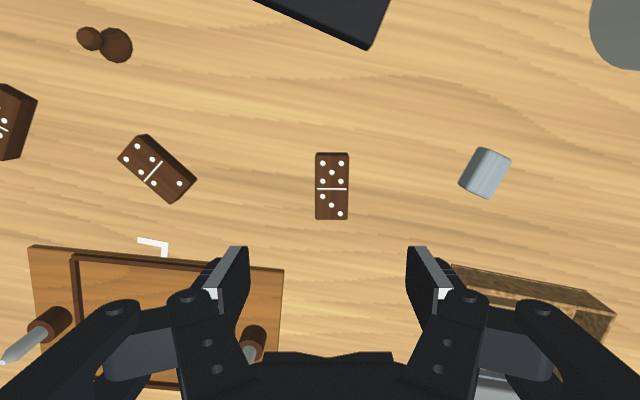

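```bash
python3 - <<'E'
from h import *
print([px2w('w3',u,v,.02)[:2].round(4) for u,v in((332,187),(152,170))],px2w('w3',168,241,0),w2px('w3',[0.6608,-.2099,.02]),w2px('w3',[0.6599,-.2109,.02]))
E
python3 -m inch '[[[0,0,0],[0.001,0,0.03],0.8],[[0,0,0],[0,0,0.04],0.8],[[0,0,0],[0,0,0.04],0.8],[[0,0,0],[0,0,0.03],0.8],[[0,0,0],[0,0,0.016],0.8],[[0,0,0],[0,0,0],0],[[0,0,0],[0,0,0],0],[[0,0,0],[0,0,0],0],[[0,0,0],[0,0,0],0],[[0,0,0],[0,0,0],0],[[0,0,0],[0,0,0],0],[[0,0,0],[0,0,0],0]]' 40
python3 go.py 0.661 -0.21 0.1 -79.5
```

```text
[array([ 0.6574, -0.2142]), array([ 0.6428, -0.056 ])] [ 0.56782934 -0.06582317  0.        ] [327.96322067 182.49360293] [328.87939977 183.67128385]
time: 15.65
tcp_pos: [0.6621, -0.2115, 0.0177]
ee_rot: [3.126, 0.287, 0.005]
ft_force: [-1.1, -1.8, 6.5]
grip_width: 0.0276
grip_force: 39.8
t 15.65 p [ 0.6621 -0.2115  0.0177] F [-1.1 -1.8  6.5] w 0.0276 g 39.842843413352966 yaxis deg -79.51 zt [ 0.004 -0.002 -1.   ] q7 -1.03
turn z -0.01 shift after turn [-0.0006 -0.0014 -0.0823] shift before turn [-0.0006 -0.0014 -0.0823]
```

```bash
python3 -m inch '[[[0,0,0],[0,0,-0.02],0],[[0,0,0],[0,0,-0.04],0],[[0,0,0],[0,0,-0.04],0],[[0,0,6.8],[0,0,-0.02],0],[[0,0,0],[0,0,0],0]]'
python3 go.py 0.4509 -0.1017 0.0285 -86.3
```

```text
time: 16.15
tcp_pos: [0.6631, -0.211, 0.1404]
ee_rot: [3.138, 0.097, 0.012]
ft_force: [0.7, -0.6, 0.8]
grip_width: 0.0273
grip_force: 39.5
t 16.15 p [ 0.6631 -0.211   0.1404] F [ 0.7 -0.6  0.8] w 0.0273 g 39.486844539642334 yaxis deg -86.46 zt [ 0.008 -0.002 -1.   ] q7 -1.14
turn z -0.16 shift after turn [-0.2055 -0.1231  0.11  ] shift before turn [-0.2059 -0.1225  0.11  ]
```

```bash
python3 -m inch '[[[0,0,0],[-0.034,-0.0205,0],0],[[0,0,0],[-0.034,-0.0205,0],0],[[0,0,0],[-0.034,-0.0205,0],0],[[0,0,0],[-0.034,-0.0205,0],0],[[0,0,0],[-0.034,-0.0205,0],0],[[0,0,0],[-0.034,-0.0205,0],0],[[0,0,0],[0,0,0],0],[[0,0,0],[0,0,0],0]]'
python3 go.py 0.4509 -0.1017 0.0285 -86.3
```

```text
time: 16.95
tcp_pos: [0.449, -0.1004, 0.1355]
ee_rot: [-3.14, -0.105, -0.001]
ft_force: [0.6, -1.1, -1.1]
grip_width: 0.0274
grip_force: 39.5
t 16.95 p [ 0.449  -0.1004  0.1355] F [ 0.6 -1.1 -1.1] w 0.0274 g 39.510555267333984 yaxis deg -86.17 zt [ 0.  0. -1.] q7 -1.24
turn z 0.13 shift after turn [0.0018 0.0014 0.107 ] shift before turn [0.0018 0.0014 0.107 ]
```

```bash
python3 -m inch '[[[0,0,0],[0.002,0.001,0.03],0],[[0,0,0],[0,0,0.04],0],[[0,0,0],[0,0,0.025],0],[[0,0,0],[0,0,0.012],0],[[0,0,0],[0,0,0],0],[[0,0,0],[0,0,0],0.55],[[0,0,0],[0,0,0],0.55],[[0,0,0],[0,0,0],0.55],[[0,0,0],[0,0,-0.02],0.55],[[0,0,0],[0,0,-0.04],0.55],[[0,0,0],[0,0,-0.04],0.7],[[0,0,0],[0,0,-0.03],0.8]]'
python3 -m inch '[[[0,0,-8.5],[0,0,-0.02],0.8],[[0,0,-8.5],[0,0,0],0.8],[[0,0,-8.5],[0,0,0],0.8],[[0,0,-8.5],[0,0,0],0.8],[[0,0,-8.5],[0,0,0],0.8],[[0,0,-8],[0,0,0],0.8],[[0,0,0],[0,0,0],0.8]]'
python3 go.py 0.649 -0.053 0.17 -36
```

```text
time: 18.15
tcp_pos: [0.4519, -0.102, 0.1609]
ee_rot: [3.139, 0.101, 0.004]
ft_force: [0.8, -0.5, -0.4]
grip_width: 0.0683
grip_force: 0.0
time: 18.85
tcp_pos: [0.4514, -0.1019, 0.1786]
ee_rot: [2.795, 1.434, 0.001]
ft_force: [0.2, -0.8, 0.2]
grip_width: 0.0684
grip_force: 0.0
t 18.85 p [ 0.4514 -0.1019  0.1786] F [ 0.2 -0.8  0.2] w 0.0684 g 0.0 yaxis deg -35.69 zt [ 0.001 -0.    -1.   ] q7 -0.47
turn z 0.31 shift after turn [0.1557 0.1311 0.0088] shift before turn [0.155  0.1319 0.0088]
```

```bash
cat > tile.py <<'E'
from h import *
f=sys.argv[1];x,y=map(float,sys.argv[2:4]);snap('wrist',f)
im=cv2.imread('pics/'+f+'.png').astype(int)
m=((im.max(2)<110)&(im[...,2]-im[...,0]>15)).astype(np.uint8);m[235:]=0
m=cv2.morphologyEx(m,cv2.MORPH_CLOSE,np.ones((9,9)))
n,l,s,c=cv2.connectedComponentsWithStats(m);p=w2px(f,[x,y,.02])
for i in sorted(range(1,n),key=lambda i:np.hypot(*(c[i]-p)))[:2]:
    if s[i,4]<300:continue
    r=cv2.minAreaRect(np.argwhere(l==i)[:,::-1].astype(np.float32));b=cv2.boxPoints(r)
    W=np.array([px2w(f,*q,.017)[:2] for q in b]);e=W[1]-W[0],W[2]-W[1];L=max(e,key=np.linalg.norm)
    print('tile c',W.mean(0).round(4),'size',[round(np.linalg.norm(q),4) for q in e],'ang',np.degrees(np.arctan2(L[1],L[0])).round(1)%180)
E
python3 -m inch '[[[0,0,0],[0.031,0.0264,0.0018],0.8],[[0,0,0],[0.031,0.0264,0.0018],0.8],[[0,0,0],[0.031,0.0264,0.0018],0.8],[[0,0,0],[0.031,0.0264,0.0018],0.8],[[0,0,0],[0.031,0.0264,0.0018],0.8],[[0,0,0],[0,0,0],0.8],[[0,0,0],[0,0,0],0.8]]'
python3 tile.py w4 0.649 -0.053; python3 go.py 0.649 -0.053 0.014 -36
```

```text
time: 19.55
tcp_pos: [0.6493, -0.0527, 0.1684]
ee_rot: [-2.798, -1.428, 0.002]
ft_force: [-0.2, -0.5, 0.2]
grip_width: 0.0682
grip_force: 0.0
tile c [ 0.6427 -0.056 ] size [np.float64(0.029), np.float64(0.0617)] ang 55.8
tile c [ 0.738  -0.0115] size [np.float64(0.0258), np.float64(0.0248)] ang 144.1
t 19.6 p [ 0.6485 -0.0534  0.1688] F [-0.6  0.1  0.8] w 0.0682 g 0.0 yaxis deg -35.95 zt [-0.001 -0.    -1.   ] q7 -0.61
turn z 0.05 shift after turn [0.0008 0.0003 0.1548] shift before turn [0.0008 0.0003 0.1548]
```

```bash
python3 -m inch '[[[0,0,0],[-0.002,0,0.03],0.8],[[0,0,0],[0,0,0.04],0.8],[[0,0,0],[0,0,0.04],0.8],[[0,0,0],[0,0,0.03],0.8],[[0,0,0],[0,0,0.013],0.8],[[0,0,0],[0,0,0],0],[[0,0,0],[0,0,0],0],[[0,0,0],[0,0,0],0],[[0,0,0],[0,0,0],0],[[0,0,0],[0,0,0],0],[[0,0,0],[0,0,0],0],[[0,0,0],[0,0,0],0]]'
python3 -m inch '[[[0,0,0],[0,0,-0.02],0],[[0,0,0],[0,0,-0.04],0],[[0,0,0],[0,0,-0.04],0],[[0,0,8.5],[0,0,-0.02],0],[[0,0,8.5],[0,0,0],0],[[0,0,8.5],[0,0,0],0],[[0,0,8.5],[0,0,0],0],[[0,0,8.5],[0,0,0],0],[[0,0,7],[0,0,0],0],[[0,0,0],[0,0,0],0]]'
python3 go.py 0.5207 -0.0971 0.0285 -86.3
```

```text
time: 20.8
tcp_pos: [0.6491, -0.0551, 0.0186]
ee_rot: [2.795, 1.43, 0.004]
ft_force: [-1.4, -0.8, 6.5]
grip_width: 0.0273
grip_force: 39.2
time: 21.8
tcp_pos: [0.6483, -0.0546, 0.1374]
ee_rot: [3.139, 0.127, 0.002]
ft_force: [-0.1, -0.8, -0.7]
grip_width: 0.0265
grip_force: 39.4
t 21.8 p [ 0.6483 -0.0546  0.1374] F [-0.1 -0.8 -0.7] w 0.0265 g 39.372875690460205 yaxis deg -85.38 zt [ 0.002 -0.    -1.   ] q7 -1.32
turn z 0.92 shift after turn [-0.1302  0.0342  0.1087] shift before turn [-0.1308  0.0321  0.1087]
```

```bash
python3 -m inch '[[[0,0,0.9],[0,0,0],0],[[0,0,0],[-0.0325,0.0085,0],0],[[0,0,0],[-0.0325,0.0085,0],0],[[0,0,0],[-0.0325,0.0085,0],0],[[0,0,0],[-0.0325,0.0085,0],0],[[0,0,0],[0,0,0],0],[[0,0,0],[0,0,0],0]]'
python3 go.py 0.5207 -0.0971 0.0285 -86.3
```

```text
time: 22.5
tcp_pos: [0.5207, -0.0977, 0.1371]
ee_rot: [-3.14, -0.106, -0.003]
ft_force: [0.7, 0.5, 0.5]
grip_width: 0.0266
grip_force: 39.4
t 22.5 p [ 0.5207 -0.0977  0.1371] F [0.7 0.5 0.5] w 0.0266 g 39.38981115818024 yaxis deg -86.15 zt [ 0.002  0.    -1.   ] q7 -1.23
turn z 0.15 shift after turn [-1.000e-04 -6.000e-04  1.086e-01] shift before turn [-1.000e-04 -6.000e-04  1.086e-01]
```

```bash
python3 -m inch '[[[0,0,0],[0,0,0.03],0],[[0,0,0],[0,0,0.04],0],[[0,0,0],[0,0,0.025],0],[[0,0,0],[0,0,0.013],0],[[0,0,0],[0,0,0],0],[[0,0,0],[0,0,0],0.55],[[0,0,0],[0,0,0],0.55],[[0,0,0],[0,0,0],0.55],[[0,0,0],[0,0,-0.02],0.55],[[0,0,0],[0,0,-0.04],0.55],[[0,0,0],[0,0,-0.04],0.7],[[0,0,0],[0,0,-0.04],0.8]]'
python3 -m inch '[[[0,0,8],[0,0,0],0.8],[[0,0,8],[0,0,0],0.8],[[0,0,4],[0,0,0],0.8],[[0,0,0],[0,0,0],0.8]]'
python3 go.py 0.663 0.08 0.17 -106.4
```

```text
time: 23.7
tcp_pos: [0.5204, -0.0973, 0.1702]
ee_rot: [3.14, 0.105, 0.001]
ft_force: [1.2, 0.5, 1.1]
grip_width: 0.0682
grip_force: 0.0
time: 24.1
tcp_pos: [0.5206, -0.0972, 0.1687]
ee_rot: [3.11, -0.443, 0.001]
ft_force: [0.0, 0.7, 0.6]
grip_width: 0.0684
grip_force: 0.0
t 24.1 p [ 0.5206 -0.0972  0.1687] F [0.  0.7 0.6] w 0.0684 g 0.0 yaxis deg -106.22 zt [ 0.001 -0.    -1.   ] q7 -1.53
turn z 0.18 shift after turn [ 0.0865 -0.2102 -0.0012] shift before turn [ 0.0872 -0.2099 -0.0012]
```

```bash
python3 -m inch '[[[0,0,0],[0.0145,-0.035,0],0.8],[[0,0,0],[0.0145,-0.035,0],0.8],[[0,0,0],[0.0145,-0.035,0],0.8],[[0,0,0],[0.0145,-0.035,0],0.8],[[0,0,0],[0.0145,-0.035,0],0.8],[[0,0,0],[0.0145,-0.035,0],0.8],[[0,0,0],[0,0,0],0.8],[[0,0,0],[0,0,0],0.8]]'
python3 tile.py w5 0.663 0.08; python3 go.py 0.663 0.08 0.0145 -106.4
```

```text
time: 24.9
tcp_pos: [0.6625, 0.0807, 0.1676]
ee_rot: [3.111, -0.437, -0.001]
ft_force: [0.4, -0.3, 0.5]
grip_width: 0.0684
grip_force: 0.0
tile c [0.6593 0.0781] size [np.float64(0.0616), np.float64(0.029)] ang 160.4
tile c [0.6611 0.1892] size [np.float64(0.0347), np.float64(0.0627)] ang 74.0
t 24.95 p [0.6622 0.0792 0.168 ] F [-0.2 -0.1  0.4] w 0.0684 g 0.0 yaxis deg -106.13 zt [-0.001 -0.001 -1.   ] q7 -1.83
turn z 0.27 shift after turn [ 0.0006 -0.0012  0.1535] shift before turn [ 0.0006 -0.0012  0.1535]
```

```bash
python3 -m inch '[[[0,0,1.5],[0,-0.001,0.03],0.8],[[0,0,0],[0,0,0.04],0.8],[[0,0,0],[0,0,0.04],0.8],[[0,0,0],[0,0,0.03],0.8],[[0,0,0],[0,0,0.013],0.8],[[0,0,0],[0,0,0],0],[[0,0,0],[0,0,0],0],[[0,0,0],[0,0,0],0],[[0,0,0],[0,0,0],0],[[0,0,0],[0,0,0],0],[[0,0,0],[0,0,0],0],[[0,0,0],[0,0,0],0]]'
python3 -m inch '[[[0,0,0],[0,0,-0.02],0],[[0,0,0],[0,0,-0.04],0],[[0,0,0],[0,0,-0.04],0],[[0,0,-8],[0,0,-0.02],0],[[0,0,-8],[0,0,0],0],[[0,0,-5.5],[0,0,0],0],[[0,0,0],[0,0,0],0]]'
python3 go.py 0.5161 -0.0253 0.0285 -86.3
```

```text
time: 26.15
tcp_pos: [0.6643, 0.0806, 0.0176]
ee_rot: [-3.104, 0.484, -0.006]
ft_force: [0.0, -1.6, 7.8]
grip_width: 0.0275
grip_force: 39.5
time: 26.85
tcp_pos: [0.6632, 0.0809, 0.1366]
ee_rot: [-3.139, -0.106, -0.003]
ft_force: [-0.7, 0.6, -0.5]
grip_width: 0.0273
grip_force: 39.5
t 26.85 p [0.6632 0.0809 0.1366] F [-0.7  0.6 -0.5] w 0.0273 g 39.481911063194275 yaxis deg -86.13 zt [ 0.002  0.001 -1.   ] q7 -1.54
turn z 0.17 shift after turn [-0.1538  0.0966  0.1078] shift before turn [-0.1541  0.0961  0.1078]
```

```bash
python3 -m inch '[[[0,0,0],[-0.0308,0.0192,0],0],[[0,0,0],[-0.0308,0.0192,0],0],[[0,0,0],[-0.0308,0.0192,0],0],[[0,0,0],[-0.0308,0.0192,0],0],[[0,0,0],[-0.0308,0.0192,0],0],[[0,0,0],[0,0,0],0],[[0,0,0],[0,0,0],0]]'
python3 go.py 0.5161 -0.0253 0.0285 -86.3
```

```text
time: 27.55
tcp_pos: [0.5157, -0.0254, 0.136]
ee_rot: [-3.14, -0.098, -0.002]
ft_force: [0.8, 0.6, -0.1]
grip_width: 0.0276
grip_force: 39.5
t 27.55 p [ 0.5157 -0.0254  0.136 ] F [ 0.8  0.6 -0.1] w 0.0276 g 39.49243605136871 yaxis deg -86.42 zt [ 0.001  0.    -1.   ] q7 -1.37
turn z -0.12 shift after turn [ 3.000e-04 -1.000e-04  1.075e-01] shift before turn [ 3.000e-04 -1.000e-04  1.075e-01]
```

```bash
python3 -m inch '[[[0,0,0],[0,0,0.03],0],[[0,0,0],[0,0,0.04],0],[[0,0,0],[0,0,0.025],0],[[0,0,0],[0,0,0.012],0],[[0,0,0],[0,0,0],0],[[0,0,0],[0,0,0],0.55],[[0,0,0],[0,0,0],0.55],[[0,0,0],[0,0,0],0.55],[[0,0,0],[0,0,-0.02],0.55],[[0,0,0],[0,0,-0.04],0.55],[[0,0,0],[0,0,-0.04],0.6],[[0,0,0],[0,0,-0.04],0.6]]'
python3 -m inch '[[[0,0,-8.5],[0,0,0],0.6],[[0,0,-8.5],[0,0,0],0.6],[[0,0,-8.5],[0,0,0],0.6],[[0,0,-8.5],[0,0,0],0.6],[[0,0,-8.5],[0,0,0],0.6],[[0,0,-8.5],[0,0,0],0.6],[[0,0,-8.5],[0,0,0],0.6],[[0,0,-6],[0,0,0],0.6],[[0,0,0],[0,0,0],0.6]]'
python3 go.py 0.664 0.192 0.17 -21
```

```text
time: 28.75
tcp_pos: [0.5154, -0.0251, 0.1704]
ee_rot: [3.14, 0.104, 0.001]
ft_force: [1.6, 0.3, -0.4]
grip_width: 0.0514
grip_force: 0.0
time: 29.65
tcp_pos: [0.5156, -0.0253, 0.1689]
ee_rot: [2.583, 1.787, 0.001]
ft_force: [0.5, -0.5, 0.2]
grip_width: 0.0511
grip_force: 0.0
t 29.65 p [ 0.5156 -0.0253  0.1689] F [ 0.5 -0.5  0.2] w 0.0511 g 0.0 yaxis deg -20.65 zt [ 0.001  0.    -1.   ] q7 -0.41
turn z 0.35 shift after turn [ 0.256   0.0606 -0.001 ] shift before turn [ 0.2556  0.0622 -0.001 ]
```

```bash
python3 -m inch '[[[0,0,0],[0.0365,0.0088,0],0.6],[[0,0,0],[0.0365,0.0088,0],0.6],[[0,0,0],[0.0365,0.0088,0],0.6],[[0,0,0],[0.0365,0.0088,0],0.6],[[0,0,0],[0.0365,0.0088,0],0.6],[[0,0,0],[0.0365,0.0088,0],0.6],[[0,0,0],[0.0365,0.0088,0],0.6],[[0,0,0],[0,0,0],0.6],[[0,0,0],[0,0,0],0.6]]'
python3 tile.py w6 0.664 0.192; python3 go.py 0.664 0.192 0.0145 -21
```

```text
time: 30.55
tcp_pos: [0.6633, 0.1931, 0.1678]
ee_rot: [-2.585, -1.785, 0.001]
ft_force: [1.0, -0.4, -1.0]
grip_width: 0.0515
grip_force: 0.0
tile c [0.6588 0.1925] size [np.float64(0.0293), np.float64(0.0612)] ang 70.9
t 30.6 p [0.6632 0.1916 0.1681] F [-0.3 -0.5 -0.4] w 0.0513 g 0.0 yaxis deg -20.82 zt [-0.001 -0.001 -1.   ] q7 -0.73
turn z 0.18 shift after turn [0.0009 0.0006 0.1536] shift before turn [0.0009 0.0006 0.1536]
```

View pics/w6.png

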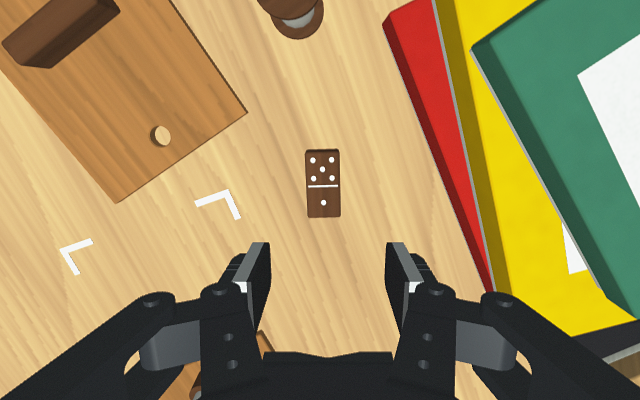

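```bash
python3 -m inch '[[[0,0,0],[0,-0.001,0.03],0.6],[[0,0,0],[0,0,0.04],0.6],[[0,0,0],[0,0,0.04],0.6],[[0,0,0],[0,0,0.03],0.6],[[0,0,0],[0,0,0.0125],0.6],[[0,0,0],[0,0,0],0.6],[[0,0,0],[0,0,0],0],[[0,0,0],[0,0,0],0],[[0,0,0],[0,0,0],0],[[0,0,0],[0,0,0],0],[[0,0,0],[0,0,0],0],[[0,0,0],[0,0,0],0]]'
python3 -m inch '[[[0,0,0],[0,0,-0.02],0],[[0,0,0],[0,0,-0.04],0],[[0,0,0],[0,0,-0.04],0],[[0,0,8.5],[0,0,-0.02],0],[[0,0,8.5],[0,0,0],0],[[0,0,8.5],[0,0,0],0],[[0,0,8.5],[0,0,0],0],[[0,0,8.5],[0,0,0],0],[[0,0,8.5],[0,0,0],0],[[0,0,8.5],[0,0,0],0],[[0,0,6],[0,0,0],0],[[0,0,0],[0,0,0],0]]'
python3 go.py 0.4463 -0.0299 0.0285 -86.3
```

```text
time: 31.8
tcp_pos: [0.664, 0.1926, 0.0182]
ee_rot: [2.583, 1.785, 0.005]
ft_force: [-1.3, -1.5, 7.6]
grip_width: 0.0273
grip_force: 39.8
time: 33.0
tcp_pos: [0.6627, 0.1931, 0.1366]
ee_rot: [-3.139, -0.103, -0.002]
ft_force: [0.7, 0.3, 0.2]
grip_width: 0.0276
grip_force: 39.4
t 33.0 p [0.6627 0.1931 0.1366] F [0.7 0.3 0.2] w 0.0276 g 39.442625641822815 yaxis deg -86.26 zt [ 0.001  0.    -1.   ] q7 -1.69
turn z 0.04 shift after turn [-0.2304  0.2086  0.1078] shift before turn [-0.2306  0.2084  0.1078]
```

```bash
python3 -m inch '[[[0,0,0],[-0.0288,0.0261,0],0],[[0,0,0],[-0.0288,0.0261,0],0],[[0,0,0],[-0.0288,0.0261,0],0],[[0,0,0],[-0.0288,0.0261,0],0],[[0,0,0],[-0.0288,0.0261,0],0],[[0,0,0],[-0.0288,0.0261,0],0],[[0,0,0],[-0.0288,0.0261,0],0],[[0,0,0],[-0.0288,0.0261,0],0],[[0,0,0],[0,0,0],0],[[0,0,0],[0,0,0],0]]'
python3 go.py 0.4463 -0.0299 0.0285 -86.3
```

```text
time: 34.0
tcp_pos: [0.4468, -0.0315, 0.1366]
ee_rot: [-3.14, -0.106, -0.003]
ft_force: [1.0, -0.3, 0.5]
grip_width: 0.0273
grip_force: 39.5
t 34.0 p [ 0.4468 -0.0315  0.1366] F [ 1.  -0.3  0.5] w 0.0273 g 39.46953535079956 yaxis deg -86.14 zt [ 0.002  0.    -1.   ] q7 -1.34
turn z 0.16 shift after turn [-0.0006 -0.0016  0.1081] shift before turn [-0.0006 -0.0016  0.1081]
```

```bash
python3 -m inch '[[[0,0,0],[-0.0005,-0.0015,0.03],0],[[0,0,0],[0,0,0.04],0],[[0,0,0],[0,0,0.025],0],[[0,0,0],[0,0,0.0125],0],[[0,0,0],[0,0,0],0],[[0,0,0],[0,0,0],0.55],[[0,0,0],[0,0,0],0.55],[[0,0,0],[0,0,0],0.55],[[0,0,0],[0,0,-0.02],0.55],[[0,0,0],[0,0,-0.04],0.55],[[0,0,0],[0,0,-0.04],0.6],[[0,0,0],[0,0,-0.04],0.6]]'
python3 -m inch '[[[0,0,-8.3],[0,0,-0.03],0.6],[[0,0,0],[0,0,0],0.6]]'
python3 go.py 0.523 0.379 0.2 -78
```

```text
time: 35.2
tcp_pos: [0.4458, -0.0295, 0.1702]
ee_rot: [3.14, 0.105, 0.001]
ft_force: [0.7, -0.7, -0.4]
grip_width: 0.0511
grip_force: 0.0
time: 35.4
tcp_pos: [0.4483, -0.0297, 0.2025]
ee_rot: [3.123, 0.338, 0.013]
ft_force: [-0.4, 0.1, -0.5]
grip_width: 0.0514
grip_force: 0.0
t 35.4 p [ 0.4483 -0.0297  0.2025] F [-0.4  0.1 -0.5] w 0.0514 g 0.0 yaxis deg -77.63 zt [ 0.008  0.    -1.   ] q7 -1.24
turn z 0.37 shift after turn [ 0.158  -0.3842  0.0033] shift before turn [ 0.1605 -0.3832  0.0033]
```

```bash
python3 -m inch '[[[0,0,0],[0.016,-0.0384,0],0.6],[[0,0,0],[0.016,-0.0384,0],0.6],[[0,0,0],[0.016,-0.0384,0],0.6],[[0,0,0],[0.016,-0.0384,0],0.6],[[0,0,0],[0.016,-0.0384,0],0.6],[[0,0,0],[0.016,-0.0384,0],0.6],[[0,0,0],[0.016,-0.0384,0],0.6],[[0,0,0],[0.016,-0.0384,0],0.6],[[0,0,0],[0.016,-0.0384,0],0.6],[[0,0,0],[0.016,-0.0384,0],0.6],[[0,0,0],[0,0,0],0.6],[[0,0,0],[0,0,0],0.6]]'
python3 go.py 0.523 0.379 0.036 -78
python3 - <<'E'
from h import *
snap('scene','s3');snap('side','d3');snap('wrist','w7')
crop('scene',0,0,1,1,1,'x') if 0 else None
a=cv2.imread('pics/s3.png')[165:290,240:400];a=cv2.resize(a,None,fx=4.5,fy=4.5,interpolation=cv2.INTER_CUBIC)
cv2.imwrite('pics/s3c.png',a)
E
```

```text
time: 36.6
tcp_pos: [0.5211, 0.3802, 0.1968]
ee_rot: [3.123, 0.333, -0.003]
ft_force: [1.5, -0.1, -0.6]
grip_width: 0.0512
grip_force: 0.0
t 36.6 p [0.5211 0.3802 0.1968] F [ 1.5 -0.1 -0.6] w 0.0512 g 0.0 yaxis deg -77.82 zt [-0.002 -0.001 -1.   ] q7 -1.95
turn z 0.18 shift after turn [0.0019 0.0015 0.1608] shift before turn [0.0019 0.0015 0.1608]
```

View pics/s3c.png

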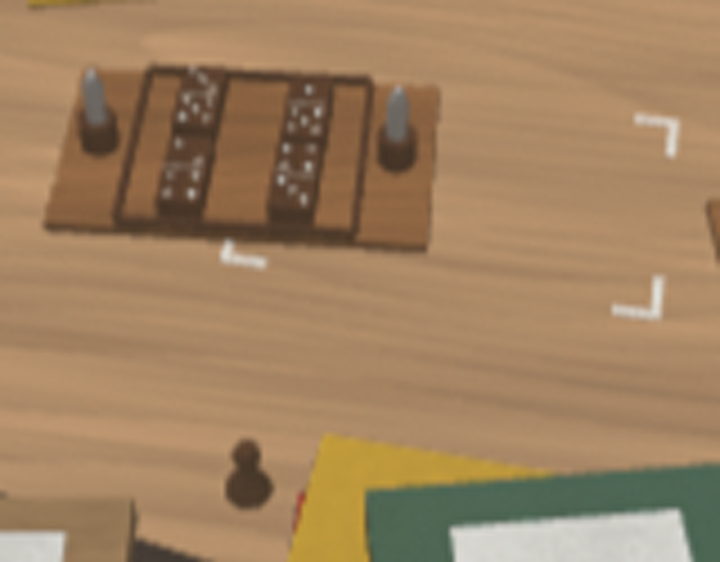

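```bash
cat > b.py <<'E'
from h import *
C=lambda x,y,z:px2w('s3',240+x/4.5,165+y/4.5,z)[:2]
pb,pa=C(93,71,.074),C(397,88,.074);cb,ca=C(99,132,.034),C(397,150,.034)
bs=[C(82,68,.01),C(440,88,.01),C(428,249,.01),C(45,229,.01)]
print('pins',pb,pa,(pa+pb)/2,np.degrees(np.arctan2(*(pa-pb)[::-1])),'collar',(ca+cb)/2,np.degrees(np.arctan2(*(ca-cb)[::-1])),'base',np.mean(bs,0),[np.degrees(np.arctan2(*(bs[j]-bs[i])[::-1])).round(1) for i,j in((0,1),(3,2),(0,3),(1,2))])
c=np.mean(bs,0);a=np.radians(4);R=np.array([[np.cos(a),-np.sin(a)],[np.sin(a),np.cos(a)]])
for n,q in (('t1 back top',(190,67)),('t1 back r',(228,72)),('t4 back',(293,78)),('t4 back r',(330,82))):print(n,R.T@(C(*q,.03)-c))
for n,q in (('t2 front',(160,203)),('t2 front r',(205,206)),('t3f',(272,208)),('t3fr',(314,211))):print(n,R.T@(C(*q,.03)-c))
m=[C(679,122,0),C(660,317,0),C(220,263,0)];print('mark outer',m,(m[0]+m[2])/2,[np.degrees(np.arctan2(*(d)[::-1])) for d in (m[1]-m[0],m[1]-m[2])])
E
python3 b.py
```

```text
pins [ 0.48552433 -0.16235308] [0.47099135 0.03524622] [ 0.47825784 -0.06355343] 94.20640082201629 collar [ 0.49397567 -0.0601694 ] 93.99704451115238 base [ 0.4833395  -0.06269217] [np.float64(94.2), np.float64(94.9), np.float64(5.9), np.float64(4.5)]
t1 back top [-0.06163432 -0.0472702 ]
t1 back r [-0.05883215 -0.02066623]
t4 back [-0.05661714  0.02422317]
t4 back r [-0.05478107  0.0497035 ]
t2 front [ 0.06766315 -0.04719502]
t2 front r [ 0.06782577 -0.01818469]
t3f [0.06591535 0.0245848 ]
t3fr [0.06624364 0.05150924]
mark outer [array([0.39606873, 0.22073268]), array([0.57420699, 0.2169157 ]), array([ 0.57240745, -0.06370326])] [0.48423809 0.07851471] [np.float64(-1.2274907952648204), np.float64(89.63258256575487)]
```

Run:
```python
from h import *
im=cv2.imread('pics/d3.png')
a=cv2.resize(im[130:310,220:400],None,fx=3.2,fy=3.2,interpolation=cv2.INTER_CUBIC)
b=cv2.resize(cv2.imread('pics/w7.png')[:, 100:], None,fx=.4,fy=.4) 
cv2.imwrite('pics/d3c.png',a)
```

```text
(no output)
```

View pics/d3c.png

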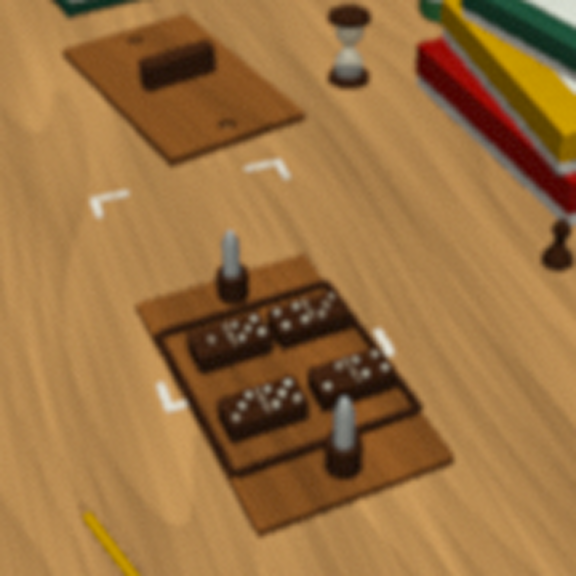

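Run:
```python
from h import *
C=lambda x,y,z:px2w('d3',220+x/3.2,130+y/3.2,z)[:2]
an=lambda d:np.degrees(np.arctan2(d[1],d[0])).round(1)
pa,pb=C(231,231,.074),C(344,397,.074);ca,cb=C(233,283,.034-.0),C(343,453,.034)
print('pins',pa,pb,(pa+pb)/2,an(pa-pb),'collar',(C(233,276,.034)+C(343,447,.034))/2)
bs=[C(137,306,.01),C(310,254,.01),C(453,460,.01),C(261,532,.01)];print('base',np.mean(bs,0),an(bs[0]-bs[3]),an(bs[1]-bs[2]),an(bs[1]-bs[0]))
l=[C(65,51,.01),C(188,14,.01),C(304,118,.01),C(172,163,.01)];print('lid',np.mean(l,0),an(l[0]-l[3]),an(l[1]-l[2]),an(l[1]-l[0]))
m=[C(92,201,0),C(281,161,0),C(165,412,0)];print('mark',m,an(m[0]-m[2]),an(m[1]-m[0]),(m[1]+m[2])/2)
```

```text
pins [0.46664195 0.03416209] [ 0.4819656  -0.16228894] [ 0.47430378 -0.06406342] 94.5 collar [ 0.47179957 -0.07040314]
base [ 0.47378642 -0.06919035] 94.8 92.9 4.7
lid [0.5157153  0.36939313] 101.6 100.4 12.9
mark [array([0.38877586, 0.21356148]), array([0.56932516, 0.21229738]), array([ 0.38185129, -0.06252857])] 88.6 -0.4 [0.47558823 0.07488441]
```

```bash
python3 -m inch '[[[0,0,0],[0,0.003,0.04],0.6],[[0,0,0],[0,0,0.04],0.6],[[0,0,0],[0,0,0.04],0.6],[[0,0,0],[0,0,0.03],0.6],[[0,0,0],[0,0,0.017],0.6],[[0,0,0],[0,0,0],0.6],[[0,0,0],[0,0,0],0],[[0,0,0],[0,0,0],0],[[0,0,0],[0,0,0],0],[[0,0,0],[0,0,0],0],[[0,0,0],[0,0,0],0],[[0,0,0],[0,0,0],0]]' 60
python3 -m inch '[[[0,0,0],[0,0,0],0],[[0,0,0],[0,0,0],0],[[0,0,0],[0,0,0],0],[[0,0,0],[0,0,0],0]]' 110
python3 go.py 0.521 0.376 0.1 -78
```

```text
time: 37.95
tcp_pos: [0.5236, 0.3774, 0.0335]
ee_rot: [-3.122, -0.331, -0.005]
ft_force: [-1.5, 0.3, 6.4]
grip_width: 0.0177
grip_force: 60.3
time: 38.35
tcp_pos: [0.5237, 0.3775, 0.0337]
ee_rot: [-3.122, -0.331, -0.005]
ft_force: [-0.7, 0.3, 8.9]
grip_width: 0.0163
grip_force: 108.3
t 38.35 p [0.5237 0.3775 0.0337] F [-0.7  0.3  8.9] w 0.0163 g 108.34497570991516 yaxis deg -77.9 zt [ 0.003  0.003 -1.   ] q7 -1.92
turn z 0.1 shift after turn [-0.0027  0.0007 -0.0663] shift before turn [-0.0027  0.0007 -0.0663]
```

```bash
python3 -m inch '[[[0,0,0],[0,0,-0.01],0],[[0,0,0],[0,0,-0.025],0],[[0,0,0],[0,0,-0.04],0],[[0,0,0],[0,0,-0.04],0],[[0,0,8],[0,0,0],0],[[0,0,0],[0,0,0],0],[[0,0,0],[0,0,0],0]]'
python3 go.py 0.4817 -0.0625 0.145 -85.8
```

```text
time: 39.05
tcp_pos: [0.5217, 0.376, 0.1459]
ee_rot: [3.138, 0.118, -0.002]
ft_force: [-0.3, -0.3, -3.8]
grip_width: 0.0161
grip_force: 108.3
t 39.05 p [0.5217 0.376  0.1459] F [-0.3 -0.3 -3.8] w 0.0161 g 108.29537630081177 yaxis deg -85.7 zt [-0.001 -0.001 -1.   ] q7 -2.05
turn z 0.1 shift after turn [-0.072   0.4344  0.0014] shift before turn [-0.0728  0.4343  0.0014]
```

```bash
python3 -m inch '[[[0,0,0],[-0.006,0.02,0],0],[[0,0,0],[-0.006,0.038,0],0],[[0,0,0],[-0.006,0.042,0],0],[[0,0,0],[-0.006,0.042,0],0],[[0,0,0],[-0.006,0.042,0],0],[[0,0,0],[-0.006,0.042,0],0],[[0,0,0],[-0.006,0.042,0],0],[[0,0,0],[-0.006,0.042,0],0],[[0,0,0],[-0.006,0.042,0],0],[[0,0,0],[-0.006,0.042,0],0],[[0,0,0],[-0.006,0.025,0],0],[[0,0,0],[-0.006,0.015,0],0]]'
python3 -m inch '[[[0,0,0],[0,0,0],0],[[0,0,0],[0,0,0],0],[[0,0,0],[0,0,0],0]]'
python3 go.py 0.4817 -0.0625 0.145 -85.8
python3 - <<'E'
from h import *
snap('scene','s4');snap('side','d4');snap('wrist','w8')
a=cv2.resize(cv2.imread('pics/s4.png')[150:250,230:360],(520,400),interpolation=cv2.INTER_CUBIC)
b=cv2.resize(cv2.imread('pics/d4.png')[150:310,240:376],(272,320),interpolation=cv2.INTER_CUBIC)
w=cv2.resize(cv2.imread('pics/w8.png'),(320,200))
o=np.zeros((600,800,3),np.uint8);o[:400,:520]=a;o[:320,525:797]=b;o[400:,:320]=w;cv2.imwrite('pics/c4.png',o)
E
```

```text
time: 40.25
tcp_pos: [0.4805, -0.0645, 0.1455]
ee_rot: [3.139, 0.112, -0.003]
ft_force: [0.6, -0.9, -2.0]
grip_width: 0.0162
grip_force: 108.4
time: 40.55
tcp_pos: [0.4818, -0.0602, 0.1459]
ee_rot: [-3.139, -0.117, 0.001]
ft_force: [0.4, -0.9, -2.6]
grip_width: 0.0164
grip_force: 108.4
t 40.55 p [ 0.4818 -0.0602  0.1459] F [ 0.4 -0.9 -2.6] w 0.0164 g 108.42230916023254 yaxis deg -85.74 zt [-0.001  0.001 -1.   ] q7 -1.3
turn z 0.06 shift after turn [-0.0002  0.0023  0.0009] shift before turn [-0.0002  0.0023  0.0009]
```

View pics/c4.png

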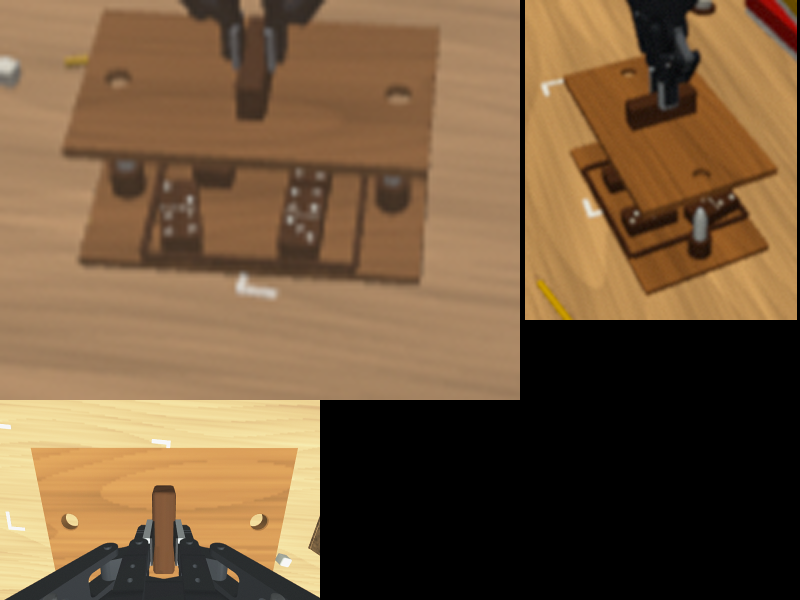

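Run:
```python
from h import *
S=lambda x,y,z:px2w('s4',230+x/4,150+y/4,z)[:2]
D=lambda x,y,z:px2w('d4',240+(x-525)/2,150+y/2,z)[:2]
an=lambda d:np.degrees(np.arctan2(d[1],d[0])).round(1)
z=.122
f=[S(64,149,z),S(426,168,z)];h=[S(118,75,z),S(399,94,z)];bf=[S(79,261,.01),S(420,280,.01)];bk=[S(107,10,z),S(439,27,z)]
print('scene lid front',f,an(f[1]-f[0]),'holes',h,np.mean(h,0),an(h[1]-h[0]),np.linalg.norm(h[1]-h[0]),'lid c',(np.mean(f,0)+np.mean(bk,0))/2,'len',np.linalg.norm(f[1]-f[0]))
print('base front',bf,an(bf[1]-bf[0]),'front diff base-lid',np.mean(bf,0)-np.mean(f,0))
l=[D(566,80,z),D(776,172,z),D(673,211,z)];b=[D(572,152,.01),D(767,245,.01),D(648,290,.01)]
print('side lid',l,(l[0]+l[1])/2,an(l[0]-l[2]),an(l[1]-l[2]));print('base',b,(b[0]+b[1])/2,an(b[0]-b[2]),an(b[1]-b[2]))
hh=[D(628,72,z),D(702,174,z)];print('holes',hh,np.mean(hh,0),'pinb',D(701,209,.074))
```

```text
scene lid front [array([ 0.56742751, -0.17736478]), array([0.54778491, 0.06845101])] 94.6 holes [array([ 0.48709675, -0.16051076]), array([0.47634573, 0.03985543])] [ 0.48172124 -0.06032767] 93.1 0.2006544185947192 lid c [ 0.48270024 -0.05944836] len 0.24659934118276536
base front [array([ 0.56744075, -0.18021132]), array([0.54758856, 0.0667808 ])] 94.6 front diff base-lid [-9.15528202e-05 -2.25837856e-03]
side lid [array([0.39390529, 0.04631428]), array([ 0.55501449, -0.18617567]), array([ 0.43822505, -0.20017426])] [ 0.47445989 -0.06993069] 100.2 6.8
base [array([0.39084715, 0.04573858]), array([ 0.55428496, -0.1831387 ]), array([ 0.41124866, -0.19474929])] [ 0.47256605 -0.06870006] 94.8 4.6
holes [array([0.4675615 , 0.03555151]), array([ 0.48364986, -0.1620682 ])] [ 0.47560568 -0.06325835] pinb [ 0.48247167 -0.16384471]
```

```bash
python3 -m inch '[[[0,0,0],[-0.0015,0.002,0.01],0],[[0,0,0],[0,0,0.012],0],[[0,0,0],[0,0,0.012],0],[[0,0,0],[0,0,0.004],0],[[0,0,0],[0,0,0.003],0],[[0,0,0],[0,0,0.003],0],[[0,0,0],[0,0,0],0],[[0,0,0],[0,0,0],0]]'
python3 go.py 0.48 -0.0625 0.0677 -85.8
```

```text
time: 41.5
tcp_pos: [0.4805, -0.0637, 0.1025]
ee_rot: [3.14, 0.112, 0.001]
ft_force: [0.6, 0.6, -2.8]
grip_width: 0.0163
grip_force: 108.4
t 41.5 p [ 0.4805 -0.0637  0.1025] F [ 0.6  0.6 -2.8] w 0.0163 g 108.38263034820557 yaxis deg -85.9 zt [ 0. -0. -1.] q7 -1.27
turn z -0.1 shift after turn [-0.0005 -0.0012  0.0348] shift before turn [-0.0005 -0.0012  0.0348]
```

```bash
python3 -m inch '[[[0,0,0],[0,0,0.003],0],[[0,0,0],[0,0,0.003],0],[[0,0,0],[0,0,0.002],0],[[0,0,0],[0,0,0],0],[[0,0,0],[0,0,0],0]]'
python3 go.py 0.48 -0.0625 0.0677 -85.8 | head -1
python3 -m inch '[[[0,0,0],[0,0,0.003],0],[[0,0,0],[0,0,0.002],0],[[0,0,0],[0,0,0],0],[[0,0,0],[0,0,0],0]]'
python3 go.py 0.48 -0.0625 0.0677 -85.8
```

```text
time: 42.0
tcp_pos: [0.4803, -0.0637, 0.0942]
ee_rot: [-3.14, -0.112, 0.0]
ft_force: [0.1, 0.5, -2.6]
grip_width: 0.0163
grip_force: 108.4
t 42.0 p [ 0.4803 -0.0637  0.0942] F [ 0.1  0.5 -2.6] w 0.0163 g 108.42508792877197 yaxis deg -85.9 zt [-0.  0. -1.] q7 -1.27
time: 42.4
tcp_pos: [0.4803, -0.0637, 0.0892]
ee_rot: [-3.14, -0.112, 0.0]
ft_force: [-0.9, -0.6, -3.6]
grip_width: 0.0163
grip_force: 108.4
t 42.4 p [ 0.4803 -0.0637  0.0892] F [-0.9 -0.6 -3.6] w 0.0163 g 108.44155311584473 yaxis deg -85.9 zt [-0.  0. -1.] q7 -1.27
turn z -0.1 shift after turn [-0.0002 -0.0012  0.0215] shift before turn [-0.0002 -0.0012  0.0215]
```

```bash
python3 -m inch '[[[0,0,0],[0,0,0.004],0],[[0,0,0],[0,0,0.004],0],[[0,0,0],[0,0,0.004],0],[[0,0,0],[0,0,0.004],0],[[0,0,0],[0,0,0],0]]'
python3 go.py 0.48 -0.0625 0.0677 -85.8 | head -1
python3 -m inch '[[[0,0,0],[0,0,0.003],0],[[0,0,0],[0,0,0.002],0],[[0,0,0],[0,0,0.001],0],[[0,0,0],[0,0,0],0],[[0,0,0],[0,0,0],0]]'
python3 go.py 0.48 -0.0625 0.0677 -85.8
```

```text
time: 42.9
tcp_pos: [0.48, -0.0636, 0.0726]
ee_rot: [-3.139, -0.112, 0.002]
ft_force: [0.4, 0.3, -2.7]
grip_width: 0.0167
grip_force: 108.4
t 42.9 p [ 0.48   -0.0636  0.0726] F [ 0.4  0.3 -2.7] w 0.0167 g 108.40599060058594 yaxis deg -85.9 zt [-0.001  0.    -1.   ] q7 -1.26
time: 43.4
tcp_pos: [0.4804, -0.0637, 0.0677]
ee_rot: [-3.14, -0.112, -0.001]
ft_force: [-1.1, 0.2, 5.1]
grip_width: 0.0164
grip_force: 109.4
t 43.4 p [ 0.4804 -0.0637  0.0677] F [-1.1  0.2  5.1] w 0.0164 g 109.42335963249207 yaxis deg -85.91 zt [ 0.  0. -1.] q7 -1.26
turn z -0.11 shift after turn [-0.0004 -0.0012 -0.    ] shift before turn [-0.0004 -0.0012 -0.    ]
```

```bash
python3 -m inch '[[[0,0,0.5],[0,-0.003,0],0],[[0,0,0.5],[0,-0.006,0],0],[[0,0,0.5],[0,-0.008,0],0],[[0,0,0.5],[0,-0.008,0],0],[[0,0,0.5],[0,-0.008,0],0],[[0,0,0.5],[0,-0.008,0],0],[[0,0,0.5],[0,-0.008,0],0],[[0,0,0.5],[0,-0.008,0],0],[[0,0,0.5],[0,-0.008,0],0],[[0,0,0.5],[0,-0.008,0],0],[[0,0,0],[0,-0.006,0],0],[[0,0,0],[0,0,0],0]]'
python3 go.py 0.4817 0.0788 0.0677 -90.9
```

```text
time: 44.6
tcp_pos: [0.4792, 0.0146, 0.0677]
ee_rot: [3.14, -0.026, 0.003]
ft_force: [0.3, -2.6, 4.4]
grip_width: 0.0164
grip_force: 109.3
t 44.6 p [0.4792 0.0146 0.0677] F [ 0.3 -2.6  4.4] w 0.0164 g 109.3237817287445 yaxis deg -90.96 zt [ 0.002 -0.001 -1.   ] q7 -1.47
turn z -0.06 shift after turn [ 0.0015 -0.0642 -0.0001] shift before turn [ 0.0014 -0.0642 -0.0001]
```

```bash
python3 -m inch '[[[0,0,0],[0.0005,-0.004,0],0],[[0,0,0],[0.0005,-0.008,0],0],[[0,0,0],[0.0005,-0.008,0],0],[[0,0,0],[0,-0.008,0],0],[[0,0,0],[0,-0.008,0],0],[[0,0,0],[0,-0.008,0],0],[[0,0,0],[0,-0.008,0],0],[[0,0,0],[0,-0.008,0],0],[[0,0,0],[0,-0.004,0],0],[[0,0,0],[0,0,0],0],[[0,0,0],[0,0,0],0]]'
python3 go.py 0.4817 0.0788 0.0677 -90.9
python3 - <<'E'
from h import *
snap('scene','s5');snap('side','d5')
a=cv2.resize(cv2.imread('pics/s5.png')[165:265,280:410],(520,400),interpolation=cv2.INTER_CUBIC)
b=cv2.resize(cv2.imread('pics/d5.png')[160:280,235:360],(375,360),interpolation=cv2.INTER_CUBIC)
o=np.zeros((600,800,3),np.uint8);o[:400,:520]=a;o[240:600,425:]=b;o[:240,520:]=0;cv2.imwrite('pics/c5.png',o)
E
```

```text
time: 45.7
tcp_pos: [0.4816, 0.0781, 0.0677]
ee_rot: [3.14, -0.027, 0.002]
ft_force: [-0.2, -4.3, 5.3]
grip_width: 0.0162
grip_force: 109.5
t 45.7 p [0.4816 0.0781 0.0677] F [-0.2 -4.3  5.3] w 0.0162 g 109.4682776927948 yaxis deg -90.98 zt [ 0.002 -0.001 -1.   ] q7 -1.59
turn z -0.08 shift after turn [ 0.0001 -0.0007 -0.    ] shift before turn [ 0.0001 -0.0007 -0.    ]
```

Run:
```python
from h import *
a=cv2.resize(cv2.imread('pics/s5.png')[165:265,280:410],(455,350),interpolation=cv2.INTER_CUBIC)
b=cv2.resize(cv2.imread('pics/d5.png')[160:280,235:360],(344,330),interpolation=cv2.INTER_CUBIC)
o=np.zeros((360,800,3),np.uint8);o[:350,:455]=a;o[:330,456:]=b;cv2.imwrite('pics/c5.png',o)
```

```text
(no output)
```

View pics/c5.png

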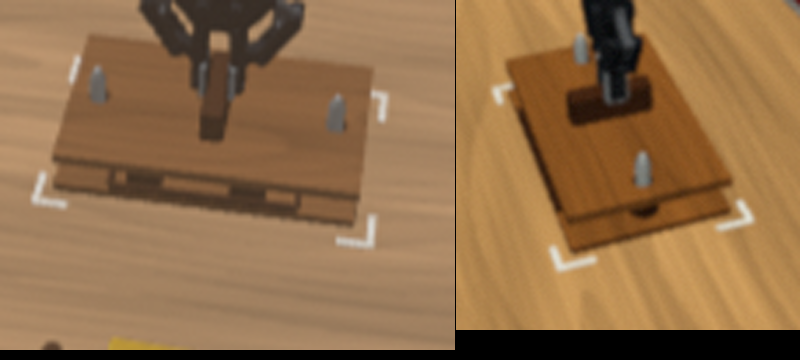

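Run:
```python
from h import *
S=lambda x,y,z=0:px2w('s5',280+x/3.5,165+y/3.5,z)[:2]
D=lambda x,y,z=0:px2w('d5',235+(x-456)/2.752,160+y/2.75,z)[:2]
an=lambda d:np.degrees(np.arctan2(d[1],d[0])).round(1)
FL,FR,BR=S(33,203),S(374,246),S(387,93);bl,br=S(53,190),S(354,223)
print('scene mark',FL,FR,BR,an(FR-FL),an(FR-BR),'base',bl,br,an(br-bl),'gap',bl-FL,br-FR)
l=[S(88,36,.044),S(372,67,.044),S(357,193,.044),S(54,157,.044)];print('lid',np.mean(l,0),[an(l[j]-l[i]) for i,j in((0,1),(3,2),(0,3),(1,2))], 'mark c',(FL+BR)/2)
a,b,c=D(558,272),D(753,221),D(493,90);p,q=D(573,250),D(729,213)
print('side mark',a,b,c,an(b-a),an(c-a),'base',p,q,an(q-p),'gap',p-a,q-b,'c',(b+c)/2)
```

```text
scene mark [ 0.57047771 -0.06252159] [0.57353756 0.21741382] [0.39380159 0.21965467] 89.4 -0.7 base [ 0.55366193 -0.0490974 ] [0.55143032 0.20008149] 90.5 gap [-0.01681578  0.01342419] [-0.02210724 -0.01733233]
lid [0.48381314 0.07770004] [np.float64(89.6), np.float64(89.6), np.float64(-0.2), np.float64(-1.6)] mark c [0.48213965 0.07856654]
side mark [ 0.38281481 -0.06344103] [ 0.56286822 -0.06519129] [0.38804181 0.21428813] -0.6 88.9 base [ 0.40194087 -0.04271276] [ 0.54680632 -0.04786086] -2.0 gap [0.01912606 0.02072827] [-0.0160619   0.01733043] c [0.47545501 0.07454842]
```

```bash
python3 -m inch '[[[0,0,0],[0,0,0],0.4],[[0,0,0],[0,0,0],0.4],[[0,0,0],[0,0,0],0.4],[[0,0,0],[0,0,0],0.4],[[0,0,0],[0,0,-0.01],0.4],[[0,0,0],[0,0,-0.03],0.4],[[0,0,0],[0,0,-0.04],0.4],[[0,0,0],[-0.03,0,-0.04],0.4],[[0,0,0],[-0.04,0,-0.01],0.4],[[0,0,0],[0,0,0],0.4],[[0,0,0],[0,0,0],0.4],[[0,0,0],[0,0,0],0.4]]'
python3 - <<'E'
from h import *
st();snap('wrist','w9');snap('scene','s6');snap('side','d6')
cv2.imwrite('pics/w9b.png',cv2.resize(cv2.imread('pics/w9.png')[0:400,80:560],(720,600),interpolation=cv2.INTER_CUBIC))
E
```

```text
time: 47.0
tcp_pos: [0.4116, 0.0805, 0.1975]
ee_rot: [-3.141, 0.025, -0.001]
ft_force: [-0.4, 0.6, 1.1]
grip_width: 0.0341
grip_force: 0.0
t 47.0 p [0.4116 0.0805 0.1975] F [-0.4  0.6  1.1] w 0.0341 g 0.0 yaxis deg -90.9 zt [ 0.001  0.    -1.   ] q7 -1.73
```

View pics/w9b.png

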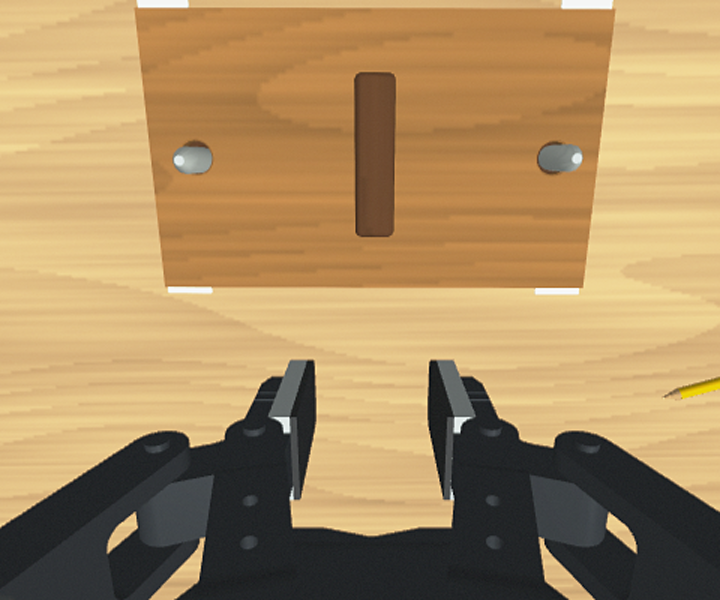

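Run:
```python
from h import *
W=lambda x,y,z:px2w('w9',80+x/1.5,y/1.5,z)[:2]
an=lambda d:np.degrees(np.arctan2(d[1],d[0])).round(2)
z=.044
fl,fr,br,bl=[W(*p,z) for p in((136,9),(615,9),(583,288),(165,287))]
print('lid',fl,fr,br,bl,'c',np.mean([fl,fr,br,bl],0),an(bl-br),an(fl-fr),np.linalg.norm(bl-br),np.linalg.norm(fl-bl))
ml,mr=W(167,293.5,0),W(579,294.5,0);print('mark back',ml,mr,(ml+mr)/2,an(ml-mr),np.linalg.norm(ml-mr))
f1,f2=W(137,4,0),W(613,4,0);print('front ends',f1,f2,(f1+f2)/2)
ma,mb=W(179,160,.074),W(577,158,.074);print('pins',ma,mb,(ma+mb)/2,an(ma-mb),np.linalg.norm(ma-mb))
c=(ml+mr)/2; a=np.radians(an(ml-mr)-90);print('mark centre',c+.09*np.array([np.cos(a),np.sin(a)]))
```

```text
lid [0.55445596 0.19967576] [ 0.5505404  -0.04969453] [ 0.40046371 -0.04739831] [0.40496375 0.20310335] c [0.47760596 0.07642157] 88.97 89.1 0.25054207297099745 0.14953150069021323
mark back [0.38919861 0.22080894] [ 0.38407644 -0.06370338] [0.38663752 0.07855278] 88.97 0.2845584280472612
front ends [0.56816382 0.21671083] [ 0.56370553 -0.06716503] [0.56593468 0.0747729 ]
pins [0.47842483 0.17523206] [ 0.47627163 -0.02521328] [0.47734823 0.07500939] 89.38 0.20045690038313965
mark centre [0.47662298 0.07693495]
```

Run:
```python
from h import *
a=cv2.imread('pics/s2.png').astype(int);b=cv2.imread('pics/s6.png').astype(int)
d=abs(a-b).max(2)
for n,(x0,y0,x1,y1) in dict(basket=(140,155,220,220),sharp=(165,230,195,255),die_pencil=(222,158,295,172),pawn=(285,258,305,282),timer=(415,245,445,290)).items():print(n,d[y0:y1,x0:x1].max(),(d[y0:y1,x0:x1]>40).sum())
print(env.hand_in())
```

```text
basket 114 39
sharp 9 0
die_pencil 9 0
pawn 9 0
timer 65 64
the job is handed in; nothing more can be done
None
```

I handed the job in, but with one check I should have made first. The last picture comparison showed small changes near the basket (39 pixels) and the sand timer (64 pixels), and I submitted without looking into them. They could be the arm (which was over the basket in the earlier picture), the moved top board or shadows. In the last pictures, the carrier is closed with all four dominoes in the tray, its board home on both collars, and parked about 2 mm and 0.4° off the centre of the tape frame. The eraser and card box were both in the basket when I last saw it clearly, and the arm is clear.

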